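# Point out the missing drain bung

## Task

One drain hole of the white panel has been left without its bung: show the apprentice what to do. With the fingertips, point from just above (a few centimetres) at the open hole for a second or two, then in the same way at the loose bung of the same size as those already fitted in the panel, and finish while still pointing at it. Touch and move nothing, and do not come down low over any other bung, the tape roll or the dolly on the way.

Things in the scene. Friction and masses are not known exactly. Their poses are not given: they have to be found in the camera images.
- open_hole_mouth (a point): centre of the open drain hole: a plain round 37 mm hole in the white panel, with nothing in it; this point lies in the hole's mouth, level with the panel's upper face (60 mm above the bench), z up
- panel: white-painted flat sheet-metal panel, 200 mm (its x) by 260 mm (its y), fixed on wooden battens, its upper face 60 mm above the bench (edges rounded, highest point the same). It has four equal round holes at x, y = (-55,-75), (45,-85), (-45,85), (55,70) mm in its frame; three carry bungs and one, which changes, is open. Origin on the bench under its centre, z up
- bung_top (a point): centre of the top of the loose medium bung: a dark rubber mushroom-shaped bung like the fitted ones, head 44 mm across, 20 mm tall in all, standing head up on the bench; z up
- bung_large_top (a point): centre of the top of the loose large bung, same form, head 72 mm across, 26 mm tall, on the bench
- bung_small_top (a point): centre of the top of the loose small bung, same form, head 24 mm across, 16 mm tall, on the bench
- tape_top (a point): centre of the upper end of a roll of paper masking tape lying flat on the bench, 80 mm across with a 56 mm eye, 24 mm tall
- dolly: loose steel panel-beating dolly, 34 by 56 mm and 37 mm tall with a rounded top, lying in the middle of the panel between the holes; origin under its centre (60 mm above the bench)
- sanding_block: loose wooden sanding block 64 by 116 mm, 34 mm tall, near the robot; origin under its centre
- hammer: loose hammer lying flat to the right of the bungs, about 0.3 m long, under 40 mm tall
- screwdriver: loose screwdriver lying flat to the left of the panel, under 40 mm tall
- tin: loose open steel tin, 76 mm across and 75 mm tall, just beyond the loose bungs (a taller can, 190 mm, stands farther out); origin under its centre
- fitted0_top (a point): centre of the top of a rubber bung fitted in one of the panel's holes: mushroom-shaped, head 44 mm across standing 8 mm above the panel's face; fixed
- fitted1_top (a point): centre of the top of a rubber bung fitted in one of the panel's holes: mushroom-shaped, head 44 mm across standing 8 mm above the panel's face; fixed
- fitted2_top (a point): centre of the top of a rubber bung fitted in one of the panel's holes: mushroom-shaped, head 44 mm across standing 8 mm above the panel's face; fixed

How it is judged:
By the outcome, as a careful person would: the job done as asked, in the order asked, and still so for the second after the job is handed in, with the robot touching nothing.
It also fails if it takes over 43 s, if anything falls off the work surface, if the arm or the gripper's body presses on something with over 40 N, if the wrist force passes 120 N, or if a joint passes its speed limit or range.

## Robot

A 6-joint arm with a two-finger parallel gripper is mounted at the origin on the work surface. World frame = base frame: x ahead of the robot, y to its left, z up, the work surface at z = 0. Lengths are in mm, angles in rad, forces in N, time in s.
With the tool pointing down it reaches from about 350 to 725 mm from the base axis. Payload 6 kg.
Tool frame: the origin (TCP) lies at the very end of the fingers, on their centre line; the grasp point (between the pads) lies 19 mm behind it; y points along the fingers, x is the direction in which the jaws open and shut, and the axes are right-handed (so a half turn about y gives the same grasp; the last joint's range is limited). The gripper opens to 85 mm and grips with 20 to 120 N. Pads are 22 mm wide; open, the fingers measure 114 mm over their backs; the gripper's body (76 mm by 85 mm) begins 54 mm behind the grasp point. The pads swing forward as they close: fully open they stand 13 mm farther back than shut.
Start: joints at [1.628, 0.04, 0.085, 0, -1.615, -0.334], TCP at [163.942, 577.143, 204.161] pointing down, gripper open.
Joint ranges: [-2.56, 2.56], [-1.29, 2.01], [-1.08, 1.49], [-3.29, 1.98], [-2.81, -0.18], [-2.99, 2.99]. Speed limits (rad/s): [2.57, 2.57, 3.01, 3.14, 3.14, 3.14].

## Interface

Orientations are given as a 3x3 rotation matrix whose columns are the frame's x, y, z axes.
In Python, from rig import * gives the robot as it stands.
- The arm moves only by the tool drive_tool, never from a script. Its argument "steps" is a list of rows, each a list of 3 entries, a list of its own where there are three numbers: the shift along the tool's x, y, z in units of 50 mm (1.0 is 50 mm), then the turn about the tool's y in degrees, then the closure in counts, from 0 (fully open) to 255 (shut). A call has 1 to 8 rows; each row is the pose to reach, as a shift and turn from the pose commanded when the call began, along the tool's axes at that moment; what a row does not reach only later rows make up. A row lasts 1/8 s, in which the tool goes at most 62.5 mm and 10.7 degrees, less where a joint would pass 70% of its speed; a pose out of reach is approached as far as the arm can. A call with a gripper value outside its range is refused whole. The fingers move at their own pace and stop on an object; "force" is the grip in N (left out, the last holds). Time passes only in rows, so rows that repeat a pose let the fingers close. It gives the time, the measured TCP pose, the force and the opening at its end, in the units of the state.
- get_obs(): the state, without advancing time (a new reading comes with each control period).
- grab_frame(name): name is "scene" or "top" or "wrist"; returns (picture, depth): 480x640x3 uint8, red, green, blue; 480x640 float32, mm along the optical axis (not along the pixel's ray), 0 where there is no reading.
- camera_model(name): a dict with "intrinsics" (3x3 intrinsics, pixels), "R" (3x3) and "t" (3): a world point X has camera coordinates R X + t. Camera axes: x right, y down, z forward; pixel columns grow to the right and rows downward; lengths in mm; the calibration is good to about 2 mm. A picture is of the moment at which its call begins: read the wrist's pose just before it. camera_model takes no time and is no camera call; for the wrist camera it gives the pose at the moment of the call.
- finish_job(): hands the job in, once; it reports no verdict.
The state is a dict: "time": time; "joints": joint angles; "qvel": joint speeds; "joint_efforts": joint torques, N m; "tool_pos": TCP position; "eef_rot": TCP orientation; "wrist_force": force on the tool from outside, world axes, zero at the start; "ft_torque": the same for the moment, N m; "finger_gap": finger opening in mm.
Only numpy, scipy, OpenCV 4.12 (cv2) and the standard library are available. Lean on these libraries where they do the work, as an engineer would, in place of code of your own. Each camera call takes 0.05 s, during which the arm holds its last target.

## Working session

There is one attempt and no reset: what is moved stays moved. The work goes in short steps, Python scripts to look and compute and a tool call to move; the robot and the scene stay as the last step left them, time stands still between calls to the robot, and variables do not carry over. Pictures are saved under pics/ and viewed, and the job is handed in when it is done.

Besides the shell and the picture viewer there is one more tool, called after "Emit:" as a command line: name --argument value ..., lists and objects as JSON in quotes. drive_tool: Moves the arm, as the interface text tells. Its arguments: {"type":"object","properties":{"steps":{"type":"array"},"force":{"type":"number"}},"required":["steps"]}

```bash
mkdir -p pics
python3 - <<'E'
from rig import *
import cv2,numpy as np
o=get_obs();print(o['time'],o['tool_pos'],o['eef_rot'],o['finger_gap'])
for n in("scene","top"):
    p,d=grab_frame(n);cv2.imwrite(f"pics/{n}0.png",p[:,:,::-1]);np.savez(f"{n}0.npz",p=p,d=d)
    c=camera_model(n);print(n,c)
E
```

```text
0.0 [163.78282283 576.83071937 203.17037497] [[-2.73255310e-01 -3.78370763e-04  9.61941470e-01]
 [-9.61939927e-01 -1.72654993e-03 -2.73255550e-01]
 [ 1.76423189e-03 -9.99998438e-01  1.07818993e-04]] 85.65663916170466
scene {'intrinsics': array([[435.24729805,   0.        , 323.0654556 ],
       [  0.        , 435.24729805, 248.31550602],
       [  0.        ,   0.        ,   1.        ]]), 'R': array([[ 0.15562899,  0.98779563,  0.00627827],
       [ 0.59797971, -0.08915012, -0.79653784],
       [-0.78625688,  0.12771866, -0.60455608]]), 't': array([ -75.46443476, -259.29447577, 1479.48043538])}
top {'intrinsics': array([[620.58067313,   0.        , 309.20111722],
       [  0.        , 620.58067313, 240.25045151],
       [  0.        ,   0.        ,   1.        ]]), 'R': array([[ 2.80083870e-02, -9.99607588e-01,  4.47563577e-04],
       [-9.94021351e-01, -2.78991280e-02, -1.05561317e-01],
       [ 1.05532380e-01,  2.51171448e-03, -9.94412695e-01]]), 't': array([  -6.77788902,  534.81178413, 1322.10065619])}
```

View pics/top0.png

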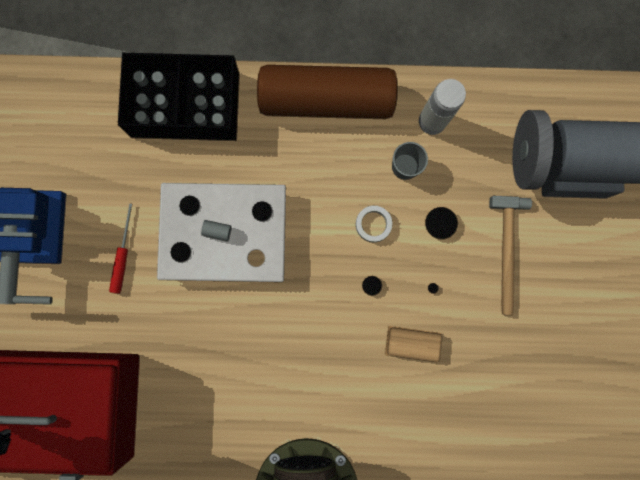

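View pics/scene0.png

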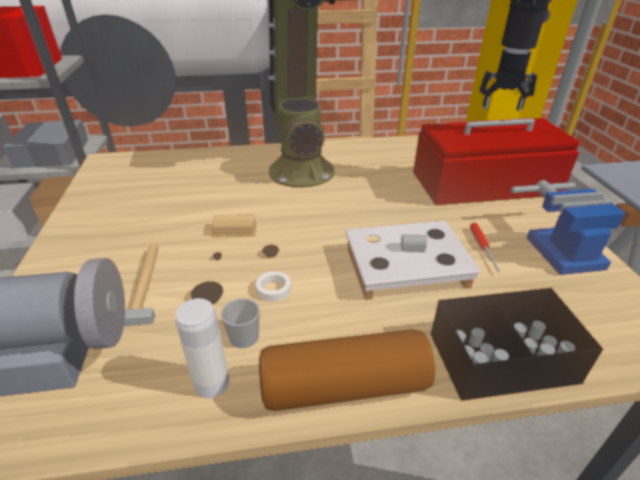

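The top view shows the open hole as a brown spot at about (256,257). Fitted bungs are at (189,206), (262,211) and (180,252), and the dolly is at (216,231). The loose bungs are large (441,223), medium (372,286) and small (433,288). The tape is at (374,223).

```bash
cat > h.py <<'E'
import numpy as np,cv2
from rig import *
def ray(n,uv,z):
    c=camera_model(n);d=c['R'].T@np.linalg.inv(c['intrinsics'])@np.array([*uv,1.]);o=-c['R'].T@c['t']
    return o+d*(z-o[2])/d[2]
def proj(n,X):
    c=camera_model(n);q=c['intrinsics']@(c['R']@np.array(X)+c['t']);return q[:2]/q[2]
E
python3 - <<'E'
from h import *
for n,sd in (("top",{'f0':(189,206,68),'f1':(262,211,68),'f2':(180,252,68),'large':(441,223,26),'med':(372,286,20),'small':(433,288,16)}),("scene",{'f1':(380,264,68),'f0':(446,259,68),'f2':(436,234,68),'large':(207,293,26),'med':(270,251,20),'small':(217,256,16)})):
    f=np.load(n+"0.npz");p=f['p'];g=p.max(2)
    m=(g<(60 if n=="top" else 75)).astype(np.uint8)
    k,l,st,ce=cv2.connectedComponentsWithStats(m)
    for s,(u,v,z) in sd.items():
        i=l[v,u]
        if i==0: print(n,s,'none',p[v,u]);continue
        print(n,s,ce[i].round(1),st[i],ray(n,ce[i],z).round(1))
    hs=p.astype(int)
    if n=="top":
        w=p[240:275,238:275];sat=w.max(2).astype(int)-w.min(2)
        mm=(sat>30).astype(np.uint8);k,l,st,ce=cv2.connectedComponentsWithStats(mm);print(st,ce+[238,240])
    else:
        w=p[225:252,358:392];sat=w.max(2).astype(int)-w.min(2)
        mm=(sat>40).astype(np.uint8);k,l,st,ce=cv2.connectedComponentsWithStats(mm);print(st,ce+[358,225])
    cr=p[230:330,150:320] if 0 else None
a=ray("top",(256,257),60);print('hole',a,proj("scene",a))
p=np.load("top0.npz")['p']; q=np.load("scene0.npz")['p']
cv2.imwrite("pics/crop.png",np.hstack([cv2.resize(p[170:300,140:300],None,fx=2.4,fy=2.4),cv2.resize(q[210:320,330:490],None,fx=2.4,fy=2.84)])[:312,:,::-1])
E
```

```text
top f0 [189.2 205.1] [180 196  20  19 298] [598.5 265.1  68. ]
top f1 [261.7 210.9] [252 202  20  19 295] [590.3 110.6  68. ]
top f2 [180.4 251.7] [171 242  20  20 305] [498.7 278.7  68. ]
top large [441.2 222.7] [426 207  32  32 786] [ 581.6 -279.3   26. ]
top med [371.8 285.2] [363 276  19  19 285] [ 441.3 -130.5   20. ]
top small [432.6 287.8] [428 283  10  10  77] [ 439.6 -263.5   16. ]
[[   0    0   37   35 1085]
 [  10   10   17   16  210]] [[256.04700461 256.87096774]
 [255.75714286 257.66666667]]
scene f1 none [98 86 78]
scene f0 none [91 80 74]
scene f2 none [91 79 73]
scene large none [94 79 66]
scene med none [104  85  68]
scene small none [103  84  67]
[[  0   0  34  27 789]
 [  0   0  30   3  61]
 [  8  11  13   6  68]] [[375.11787072 238.90874525]
 [369.14754098 225.68852459]
 [372.13235294 238.5       ]]
hole [492.596317   119.80121508  60.        ] [371.78843649 238.88714322]
```

View pics/crop.png

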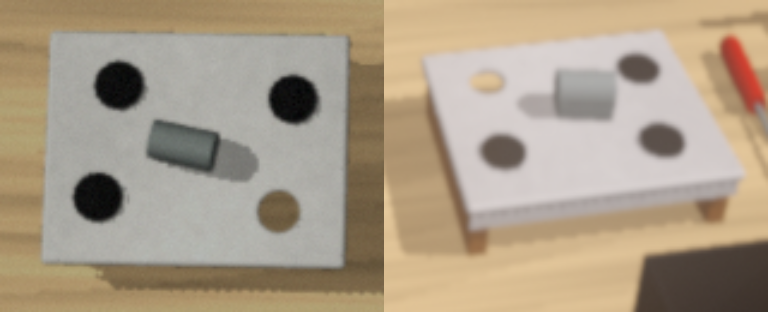

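Run:
```python
from h import *
for n in("top","scene"):
    d=np.load(n+"0.npz")['d'];c=camera_model(n)
    v,u=np.mgrid[:480,:640];P=np.stack([u*d,v*d,d],-1)@np.linalg.inv(c['intrinsics']).T
    W=(P-c['t'])@c['R'];ok=d>0
    for x in range(50,600,100):
        print(n,x,[ (y,int(W[...,2][m].max())) for y in range(0,700,100) if (m:=ok&(abs(W[...,0]-x)<50)&(abs(W[...,1]-y)<50)).sum()>5])
# rigid fit of panel
A=np.array([[45,-85],[55,70],[-45,85]],float);B=np.array([[590.3,110.6],[598.5,265.1],[498.7,278.7]])
a=A-A.mean(0);b=B-B.mean(0);th=np.arctan2((a[:,0]*b[:,1]-a[:,1]*b[:,0]).sum(),(a*b).sum())
R=np.array([[np.cos(th),-np.sin(th)],[np.sin(th),np.cos(th)]])
print(th,(A-A.mean(0))@R.T+B.mean(0)-B,R@(np.array([-55,-75])-A.mean(0))+B.mean(0),ray("top",(255.76,257.67),60),ray("scene",(372.1,238.5),60),ray("scene",(270.5,250.5),20))
```

```text
top 50 [(0, 217), (100, 192), (200, 10), (300, 11), (400, 183), (500, 184), (600, 182)]
top 150 [(0, 198), (100, 9), (200, 9), (300, 9), (400, 185), (500, 322), (600, 215)]
top 250 [(0, 9), (100, 10), (200, 9), (300, 8), (400, 185), (500, 184), (600, 183)]
top 350 [(0, 10), (100, 9), (200, 11), (300, 8), (400, 9), (500, 118), (600, 125)]
top 450 [(0, 8), (100, 67), (200, 69), (300, 74), (400, 32), (500, 9), (600, 157)]
top 550 [(0, 8), (100, 77), (200, 103), (300, 75), (400, 28), (500, 8), (600, 163)]
scene 50 [(0, 522), (100, 520), (200, 510), (300, 5), (400, 181), (500, 181), (600, 181)]
scene 150 [(0, 211), (100, 167), (200, 4), (300, 5), (400, 181), (500, 530), (600, 526)]
scene 250 [(0, 5), (100, 5), (200, 5), (300, 5), (400, 182), (500, 531), (600, 532)]
scene 350 [(0, 4), (100, 5), (200, 4), (300, 4), (400, 5), (500, 115), (600, 124)]
scene 450 [(0, 5), (100, 64), (200, 64), (300, 70), (400, 30), (500, 110), (600, 156)]
scene 550 [(0, 4), (100, 72), (200, 99), (300, 70), (400, 27), (500, 4), (600, 160)]
0.012021748008173077 [[ 0.16706439 -0.47159957]
 [ 0.10301573  0.13741466]
 [-0.27008012  0.33418491]] [490.35407584 118.92553198] [491.15982738 120.25665221  60.        ] [491.12619981 120.95778473  60.        ] [ 450.26538808 -128.7834776    20.        ]
```

Emit:
drive_tool --steps '[[[0,-1.2,0],0,0],[[0,-1.2,0],0,0],[[0.8,-1.2,1.0],0,255],[[1.6,-1.2,2.0],0,255],[[2.4,-1.2,3.0],0,255],[[3.2,-1.2,4.0],0,255],[[4.0,-1.2,5.0],0,255],[[4.8,-1.2,6.0],0,255]]'

```text
time: 1.1
tool_pos: [382.2, 270.0, 264.1]
eef_rot: [[-0.273, 0.0, 0.962], [-0.962, 0.001, -0.273], [-0.001, -1.0, 0.0]]
wrist_force: [0.7, 1.3, 0.2]
finger_gap: 0.3
```

Emit:
drive_tool --steps '[[[1.1,0,1.4],0,255],[[2.2,0,2.8],0,255],[[2.2,0,2.8],0,255],[[2.2,0,2.8],0,255],[[2.2,0,2.8],0,255],[[2.2,0,2.8],0,255]]'

```text
time: 1.85
tool_pos: [485.8, 128.7, 264.3]
eef_rot: [[-0.272, 0.0, 0.962], [-0.962, 0.0, -0.272], [-0.0, -1.0, 0.0]]
wrist_force: [0.0, -0.1, -0.0]
finger_gap: 0.2
```

Run:
```python
from h import *
o=get_obs();print(o['time'],o['tool_pos'],o['finger_gap'],o['wrist_force'])
print(proj("wrist",[491,120,60]),proj("wrist",[491,120,68]),proj("wrist",o['tool_pos']))
p,d=grab_frame("wrist");cv2.imwrite("pics/w1.png",p[:,:,::-1])
p,d=grab_frame("top");cv2.imwrite("pics/t1.png",p[:,:,::-1])
```

```text
1.85 [485.78532745 128.6742894  264.2501809 ] 0.21003253675461298 [ 0.04832549 -0.05385308 -0.02288179]
[334.01153213 195.16888092] [334.14312777 196.74345034] [327.08189115 289.00492206]
```

View pics/w1.png

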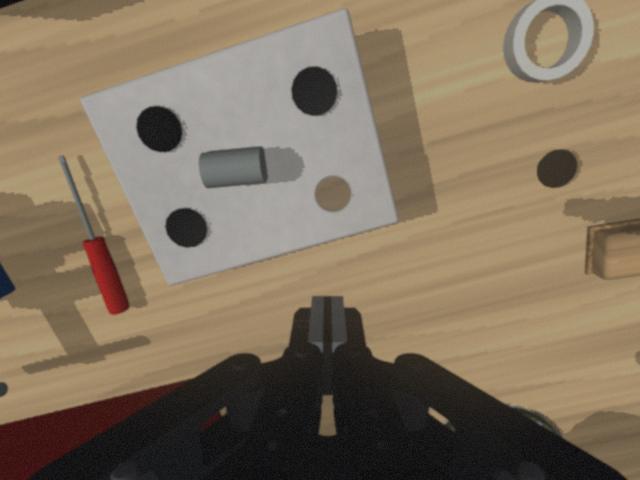

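The wrist view shows the hole at (333,194), predicted (334,195), so the position is confirmed. Next I descend over the hole and make the small lateral correction.

Emit:
drive_tool --steps '[[[0.14,0,0.15],0,255],[[0.14,0.8,0.15],0,255],[[0.14,1.6,0.15],0,255],[[0.14,2.4,0.15],0,255],[[0.14,3.0,0.15],0,255],[[0.14,3.4,0.15],0,255],[[0.14,3.4,0.15],0,255],[[0.14,3.4,0.15],0,255]]'

```text
time: 2.95
tool_pos: [492.1, 119.0, 95.5]
eef_rot: [[-0.273, 0.002, 0.962], [-0.962, 0.0, -0.273], [-0.001, -1.0, 0.001]]
wrist_force: [-0.2, 0.0, 0.1]
finger_gap: -0.2
```

Run:
```python
from h import *
o=get_obs();print(o['time'],o['tool_pos'],o['finger_gap'],o['wrist_force'])
p,d=grab_frame("wrist");cv2.imwrite("pics/w2.png",p[:,:,::-1])
p,d=grab_frame("scene");cv2.imwrite("pics/s2.png",cv2.resize(p[150:330,300:540],None,fx=3,fy=3)[:,:,::-1])
```

```text
2.95 [492.14063689 118.96387674  95.47826156] -0.2116782903894704 [-0.1649766   0.04171575  0.05118779]
```

View pics/w2.png

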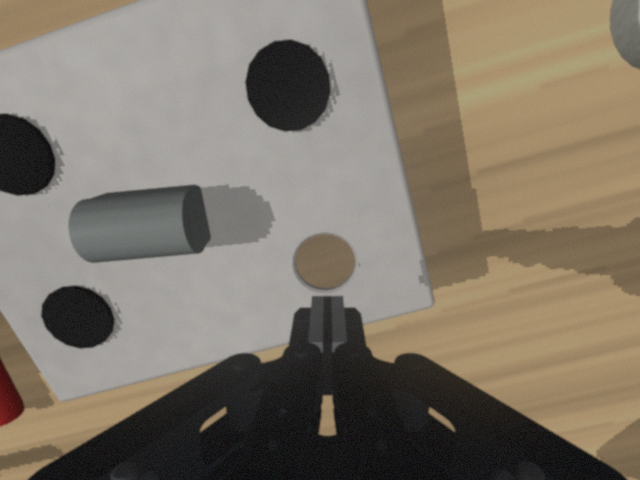

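View pics/s2.png

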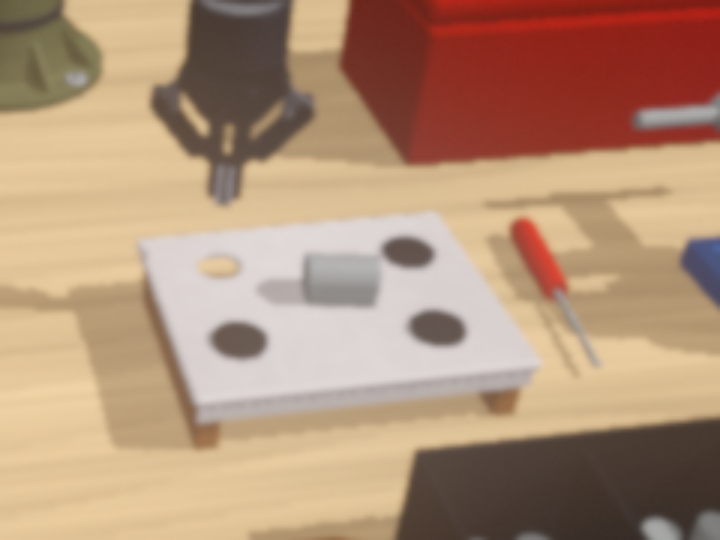

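Run:
```python
from h import *
o=get_obs();t=o['tool_pos'];print(o['time'],t,proj("scene",t),proj("wrist",t),proj("wrist",[491,120,60]))
p,d=grab_frame("top");cv2.imwrite("pics/t2.png",cv2.resize(p[170:330,140:340],None,fx=3.5,fy=3.5)[:,:,::-1]);print(proj("top",t))
p,d=grab_frame("scene");np.savez("scene2.npz",p=p,d=d);print(d[205:225,370:382:2].astype(int)); 
c=camera_model("scene");print((c['R']@t+c['t'])[2])
```

```text
3.05 [492.21307978 119.16918691  95.66970637] [372.58827005 226.84472039] [327.07865136 289.03994489] [326.4465088  265.11568384]
[254.83210275 255.8316765 ]
[[1010 1001 1005 1008  996  999]
 [1010 1008 1003  995  999 1005]
 [1012 1011 1007 1002 1004 1010]
 [1012 1012 1005 1006 1004 1007]
 [1012 1011 1008 1010 1012 1011]
 [1014 1017 1012 1012 1012 1012]
 [1016 1013 1010 1010 1015 1016]
 [1019 1013 1013 1014 1016 1016]
 [1021 1014 1016 1013 1017 1015]
 [1020 1017 1017 1016 1016 1017]
 [1022 1018 1016 1018 1022 1021]
 [1260 1018 1017 1019 1023 1262]
 [1261 1019 1020 1018 1255 1257]
 [1256 1021 1020 1020 1252 1252]
 [1254 1250 1252 1247 1252 1243]
 [1246 1248 1243 1242 1244 1242]
 [1238 1240 1241 1239 1245 1240]
 [1239 1238 1236 1237 1231 1242]
 [1232 1233 1237 1234 1236 1232]
 [1234 1228 1226 1227 1226 1229]]
1049.8569387024631
```

View pics/t2.png

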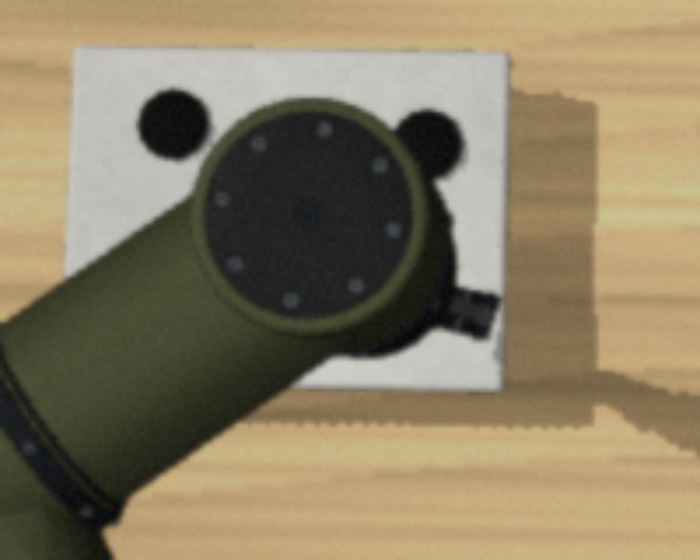

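Run:
```python
from h import *
t=get_obs()['tool_pos']
def line(n,uv):
    c=camera_model(n);d=c['R'].T@np.linalg.inv(c['intrinsics'])@np.array([*uv,1.]);return -c['R'].T@c['t'],d
o,d=line("scene",(374.5,218));print('scene tip by depth',o+d*1021,'hole by depth')
D=np.load("scene0.npz")['d'];D2=np.load("scene2.npz")['d']
print('bench/panel depth check',o,[ (line("scene",(u,v))[0]+line("scene",(u,v))[1]*D2[v,u]).round(1) for u,v in((372,239),(390,270),(400,235))])
for z in (80,95,105,115,125,130): print(z,ray("scene",(374.5,218.3),z).round(1),ray("wrist",(327.5,296.5),z).round(1))
o1,d1=line("wrist",(327.5,296.5));print('wristcam',o1,d1)
A=np.stack([d,-d1],1);s=np.linalg.lstsq(A,o1-o,rcond=None)[0];print(o+d*s[0],o1+d1*s[1])
p,dd=grab_frame("wrist");print(dd[285:345:5,318:340:4].astype(int))
np.savez("wrist2.npz",p=p,d=dd)
```

```text
scene tip by depth [503.53340186 118.39288279 128.51547461] hole by depth
bench/panel depth check [1330.04896436 -137.52994735  688.36482385] [array([415.7, 144. ,   1.9]), array([614.9, 131.1,  60.3]), array([487.6, 193.2,  60.5])]
80 [433.3 140.2  80. ] [480.3 122.3  80. ]
95 [455.4 133.4  95. ] [487.7 120.1  95. ]
105 [470.1 128.8 105. ] [492.6 118.7 105. ]
115 [484.9 124.2 115. ] [497.6 117.3 115. ]
125 [499.6 119.7 125. ] [502.5 115.9 125. ]
130 [507.  117.4 130. ] [505.  115.2 130. ]
wristcam [571.66301275  96.10396533 264.8861578 ] [-0.44464068  0.12727647 -0.89968736]
[505.87635327 117.66740976 130.10249835] [505.07214516 115.16531239 130.14598627]
[[292 290 292 291 290 229]
 [227 228 228 227 227 227]
 [227 228 228 227 227 228]
 [149 149 150 149 149 150]
 [145 146 145 147 146 146]
 [141 143 141 142 142 141]
 [138 138 137 138 138 139]
 [134 133 135 135 135 135]
 [131 132 133 132 132 132]
 [128 129 127 128 129 128]
 [126 126 126 126 125 126]
 [122 122 122 123 123 122]]
```

The scene and wrist views both put the visible fingertip well above the reported TCP (z≈129 against 95). I'll resolve that before going on.

Run:
```python
from h import *
f=np.load("wrist2.npz");p,d=f['p'],f['d'];c=camera_model("wrist");o=get_obs();print(o['tool_pos'],o['joints'],o['finger_gap'])
v,u=np.mgrid[:480,:640];W=(np.stack([u*d,v*d,d],-1)@np.linalg.inv(c['intrinsics']).T-c['t'])@c['R']
for r in range(270,480,10): print(r,d[r,321].round(0),W[r,321].round(0),p[r,321])
q=np.load("scene2.npz");ps,ds=q['p'],q['d'];cs=camera_model("scene")
Ws=(np.stack([u*ds,v*ds,ds],-1)@np.linalg.inv(cs['intrinsics']).T-cs['t'])@cs['R']
for r in range(100,225,6): print(r,Ws[r,374].round(0),ps[r,374])
a=cv2.resize(p[270:400,270:390],None,fx=4,fy=4,interpolation=0);b=cv2.resize(ps[130:260,330:420],None,fx=3,fy=4,interpolation=0)
cv2.imwrite("pics/z.png",np.hstack([a,b])[:,:,::-1])
```

```text
[491.86089213 119.12445924  95.01265639] [ 6.36512422e-01 -2.01766518e-01 -3.41517710e-01  1.69193579e-04
 -1.42981563e+00  6.57562970e-01] 0.6589400708233675
270 287.0 [464. 132.  -0.] [121 106  84]
280 290.0 [456. 135.  -0.] [122 107  85]
290 228.0 [475. 128.  58.] [129 125 123]
300 150.0 [504. 118. 130.] [68 69 69]
310 143.0 [504. 118. 138.] [69 71 70]
320 135.0 [504. 118. 146.] [71 72 71]
330 130.0 [504. 118. 152.] [62 62 62]
340 124.0 [504. 118. 158.] [65 65 65]
350 124.0 [500. 119. 159.] [76 77 78]
360 114.0 [503. 118. 168.] [34 37 33]
370 114.0 [500. 119. 169.] [34 36 33]
380 116.0 [496. 120. 168.] [30 33 32]
390 117.0 [493. 121. 169.] [33 33 33]
400 120.0 [488. 122. 168.] [54 45 40]
410 120.0 [485. 123. 168.] [97 81 64]
420 335.0 [320. 174.  -1.] [137 115  88]
430 338.0 [310. 177.  -0.] [148 126  98]
440 87.0 [502. 117. 198.] [22 25 19]
450 83.0 [503. 117. 201.] [18 17 21]
460 81.0 [503. 117. 204.] [23 24 26]
470 78.0 [504. 117. 206.] [21 22 21]
100 [525.  89. 413.] [52 47 45]
106 [526.  90. 402.] [51 45 45]
112 [526.  91. 390.] [56 49 47]
118 [526.  92. 378.] [59 51 48]
124 [524.  93. 365.] [61 52 47]
130 [529.  93. 355.] [64 55 50]
136 [529.  94. 342.] [67 56 52]
142 [528.  95. 329.] [70 59 52]
148 [527.  96. 316.] [74 62 56]
154 [517. 100. 298.] [97 89 87]
160 [520. 101. 285.] [75 62 55]
166 [524. 101. 274.] [79 64 55]
172 [526. 101. 261.] [81 67 58]
178 [502. 109. 233.] [85 70 60]
184 [510. 108. 223.] [87 71 62]
190 [506. 111. 205.] [93 76 65]
196 [507. 111. 191.] [131 109  86]
202 [501. 114. 171.] [102  85  72]
208 [502. 115. 155.] [127 117 114]
214 [500. 117. 138.] [123 111 108]
220 [327. 172.   2.] [219 190 149]
```

View pics/z.png

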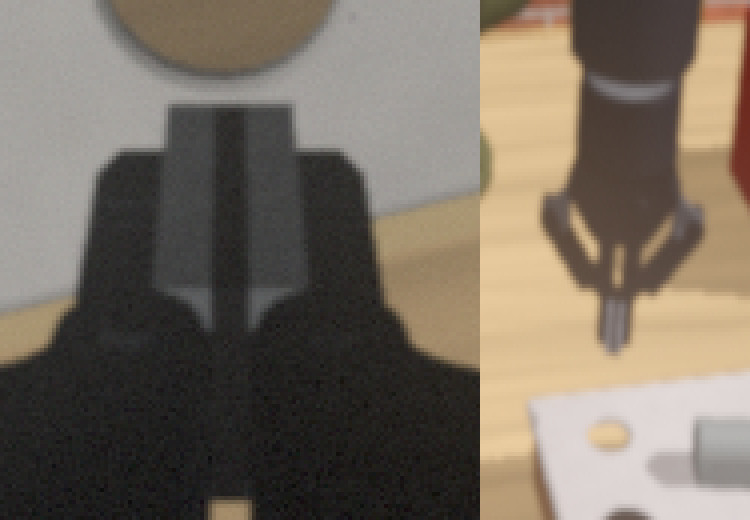

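Resolved: the visible pads run from about z=128 to z=163. The gripper body starts at about z=201, which matches the stated 54 mm behind the grasp point. So the real fingertips sit about 33 mm higher than the reported TCP. They are now about 68 mm over the hole, which is too high. I'll lower them to about 40 mm above it, which keeps clearance under either reading, and hold there.

Emit:
drive_tool --steps '[[[0,0.3,-0.04],0,255],[[0,0.55,-0.04],0,255],[[0,0.55,-0.04],0,255],[[0,0.55,-0.04],0,255],[[0,0.55,-0.04],0,255],[[0,0.55,-0.04],0,255],[[0,0.55,-0.04],0,255],[[0,0.55,-0.04],0,255]]'

```text
time: 4.2
tool_pos: [489.6, 119.5, 66.8]
eef_rot: [[-0.273, 0.0, 0.962], [-0.962, -0.0, -0.273], [0.0, -1.0, 0.0]]
wrist_force: [0.2, 0.3, -0.1]
finger_gap: -0.1
```

Run:
```python
from h import *
o=get_obs();print(o['time'],o['tool_pos'],o['finger_gap'],o['wrist_force'])
def W_(n,ds):
    c=camera_model(n);v,u=np.mgrid[:480,:640];return (np.stack([u*ds,v*ds,ds],-1)@np.linalg.inv(c['intrinsics']).T-c['t'])@c['R']
p,d=grab_frame("wrist");W=W_("wrist",d);print([W[r,c].round(0) for r in(298,302) for c in(314,327,341)])
print([W[262,c].round(0) for c in range(290,370,10)])
cv2.imwrite("pics/w3.png",p[:,:,::-1])
p,d=grab_frame("scene");W=W_("scene",d)
for r in range(212,236,2): print(r,W[r,373].round(0),p[r,373])
cv2.imwrite("pics/s3.png",cv2.resize(p[150:330,300:540],None,fx=3,fy=3)[:,:,::-1])
```

```text
4.2 [489.62411958 119.47009344  66.78481193] -0.14097915329339084 [ 0.1707714   0.32979928 -0.11379355]
[array([503., 121., 100.]), array([501., 116., 100.]), array([500., 111., 100.]), array([503., 121., 104.]), array([501., 116., 103.]), array([499., 111., 103.])]
[array([506., 135.,  59.]), array([483., 141.,  -0.]), array([481., 134.,  -0.]), array([480., 127.,   0.]), array([478., 121.,  -0.]), array([475., 114.,  -1.]), array([473., 107.,  -1.]), array([497., 100.,  60.])]
212 [498. 115. 142.] [99 83 72]
214 [499. 115. 137.] [105  92  86]
216 [497. 116. 130.] [127 118 116]
218 [499. 116. 126.] [126 115 113]
220 [499. 117. 120.] [124 114 112]
222 [499. 117. 114.] [124 113 111]
224 [501. 117. 110.] [124 113 110]
226 [498. 118. 102.] [132 122 119]
228 [496. 119.  95.] [187 178 177]
230 [457. 132.  61.] [221 213 212]
232 [465. 130.  61.] [221 213 212]
234 [473. 128.  60.] [208 197 193]
```

View pics/s3.png

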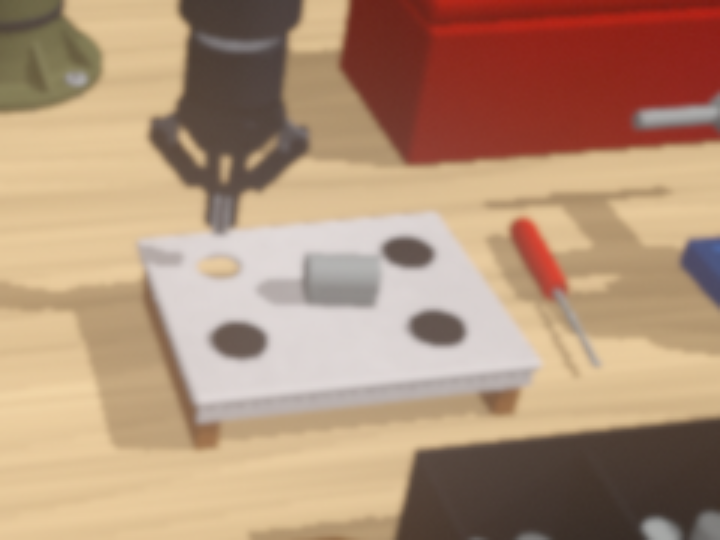

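View pics/w3.png

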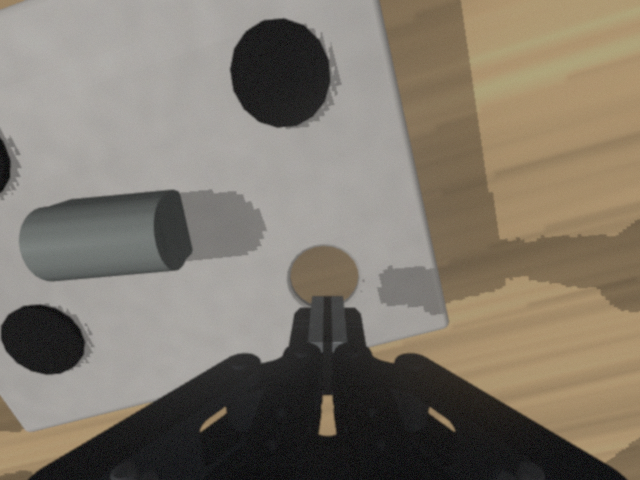

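Emit:
drive_tool --steps '[[[0,0.1,0.02],0,255],[[0,0.1,0.02],0,255],[[0,0.1,0.02],0,255],[[0,0.1,0.02],0,255],[[0,0.1,0.02],0,255],[[0,0.1,0.02],0,255],[[0,0.1,0.02],0,255],[[0,0.1,0.02],0,255]]'

```text
time: 5.3
tool_pos: [490.6, 119.2, 61.7]
eef_rot: [[-0.273, 0.0, 0.962], [-0.962, -0.0, -0.273], [0.0, -1.0, 0.0]]
wrist_force: [-0.2, 0.4, 0.2]
finger_gap: 0.4
```

Emit:
drive_tool --steps '[[[0,0,0],0,255],[[0,0,0],0,255],[[0,0,0],0,255],[[0,0,0],0,255],[[0,0,0],0,255],[[0,0,0],0,255],[[0,0,0],0,255],[[0,0,0],0,255]]'

```text
time: 6.3
tool_pos: [490.5, 119.2, 61.7]
eef_rot: [[-0.273, -0.0, 0.962], [-0.962, -0.0, -0.273], [0.0, -1.0, 0.0]]
wrist_force: [0.3, 0.1, -0.4]
finger_gap: -0.1
```

Pointed at the hole for over 2 s. Now I rise and move across to the bung.

Emit:
drive_tool --steps '[[[0,-1,0],0,255],[[0,-2,0],0,255],[[0,-3,0],0,255],[[0,-3,0],0,255],[[1.0,-3,0.1],0,255],[[2.0,-3,0.2],0,255],[[3.0,-3,0.3],0,255],[[4.0,-3,0.4],0,255]]'

```text
time: 7.3
tool_pos: [454.4, -80.0, 211.1]
eef_rot: [[-0.273, -0.0, 0.962], [-0.962, 0.0, -0.273], [0.0, -1.0, -0.0]]
wrist_force: [1.5, 0.8, -0.3]
finger_gap: -0.1
```

Emit:
drive_tool --steps '[[[1.07,0,0.02],0,255],[[1.07,0,0.02],0,255],[[1.07,0,0.02],0,255],[[1.07,0,0.02],0,255]]'

```text
time: 7.8
tool_pos: [441.7, -129.5, 211.4]
eef_rot: [[-0.272, -0.0, 0.962], [-0.962, 0.0, -0.272], [0.0, -1.0, -0.0]]
wrist_force: [-0.3, -0.4, 1.1]
finger_gap: -0.3
```

Run:
```python
from h import *
o=get_obs();print(o['time'],o['tool_pos'],o['finger_gap'])
p,d=grab_frame("wrist");cv2.imwrite("pics/w4.png",p[:,:,::-1])
q=proj("wrist",[441.3,-130.5,20]);print(q)
m=(p.max(2)<60).astype(np.uint8);k,l,st,ce=cv2.connectedComponentsWithStats(m)
for i in range(1,k):
    if 100<st[i,4]<8000: print(st[i],ce[i].round(1),ray("wrist",ce[i],18).round(1),ray("wrist",(st[i,0],ce[i][1]),18).round(1),ray("wrist",(st[i,0]+st[i,2],ce[i][1]),18).round(1))
```

```text
7.8 [ 441.68651197 -129.47011123  211.35768471] -0.25301272376578554
[328.38378266 204.96983499]
[ 410    0   83   48 3048] [449.3  19.6] [ 571.1 -276.5   18. ] [ 580.4 -243.6   18. ] [ 560.7 -313.2   18. ]
[  32   49  119  202 4986] [ 92.6 146. ] [558.8  73.   18. ] [574.8 129.5  18. ] [543.5  18.8  18. ]
[   0   97   27   52 1098] [ 11.  125.1] [597.4 138.6  18. ] [600.2 148.7  18. ] [593.2 124.   18. ]
[ 309  183   39   39 1018] [327.5 201.6] [ 444.5 -130.5   18. ] [ 449.6 -112.4   18. ] [ 438.8 -150.5   18. ]
```

View pics/w4.png

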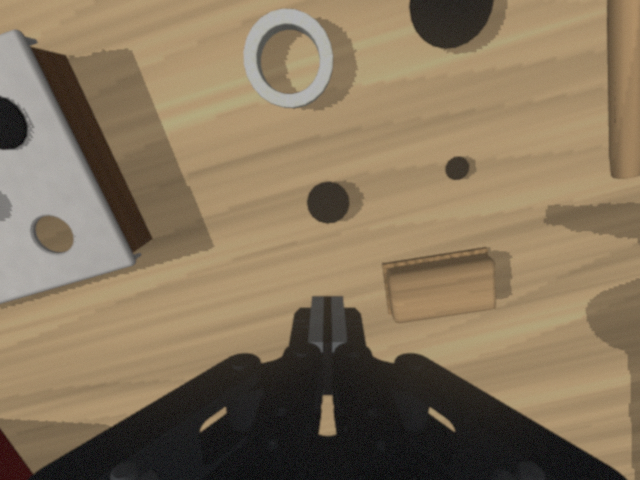

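The wrist view shows the medium bung at (328,202), measured at (444,-130) with the head about 40 mm across. The top view gave (441,-130), so the two agree to within 3 mm. Now I descend.

Emit:
drive_tool --steps '[[[0.02,0.8,0.02],0,255],[[0.02,1.6,0.02],0,255],[[0.02,2.4,0.02],0,255],[[0.02,3.0,0.02],0,255],[[0.02,3.4,0.02],0,255],[[0.02,3.6,0.02],0,255],[[0.02,3.6,0.02],0,255],[[0.02,3.6,0.02],0,255]]'

```text
time: 8.85
tool_pos: [442.9, -131.5, 32.8]
eef_rot: [[-0.273, 0.002, 0.962], [-0.962, -0.0, -0.273], [-0.0, -1.0, 0.002]]
wrist_force: [0.2, 0.4, 1.2]
finger_gap: 0.1
```

Run:
```python
from h import *
o=get_obs();print(o['time'],o['tool_pos'],o['finger_gap'],o['wrist_force'])
def W_(n,ds):
    c=camera_model(n);v,u=np.mgrid[:480,:640];return (np.stack([u*ds,v*ds,ds],-1)@np.linalg.inv(c['intrinsics']).T-c['t'])@c['R']
p,d=grab_frame("wrist");W=W_("wrist",d);print([W[298,c].round(0) for c in(314,327,341)])
bm=(W[...,2]>14)&(W[...,2]<24)&(p.max(2)<70)&(np.hypot(W[...,0]-442,W[...,1]+130)<35);print('bung top',bm.sum(),W[bm].min(0).round(1),W[bm].max(0).round(1))
cv2.imwrite("pics/w5.png",p[:,:,::-1])
p,d=grab_frame("scene")
cv2.imwrite("pics/s5.png",cv2.resize(p[150:330,150:390],None,fx=3,fy=3)[:,:,::-1])
```

```text
8.85 [ 442.90067935 -131.51424735   32.83524699] 0.13489831178930636 [0.18080554 0.38226893 1.2496505 ]
[array([ 456., -130.,   66.]), array([ 455., -135.,   67.]), array([ 453., -140.,   65.])]
bung top 3772 [ 422.4 -152.    14.2] [ 464.3 -109.7   21.9]
```

View pics/w5.png

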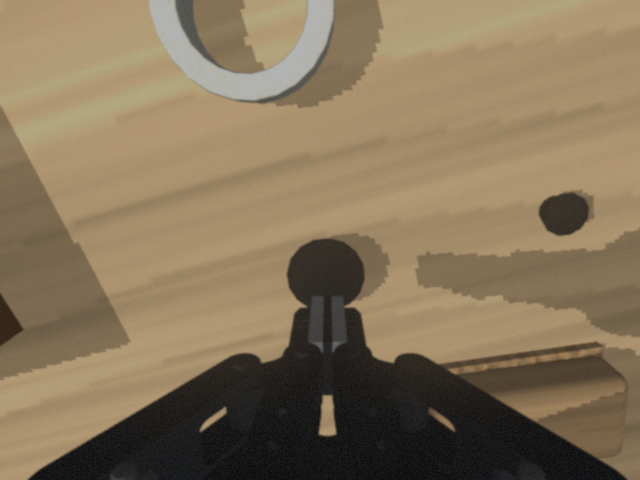

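View pics/s5.png

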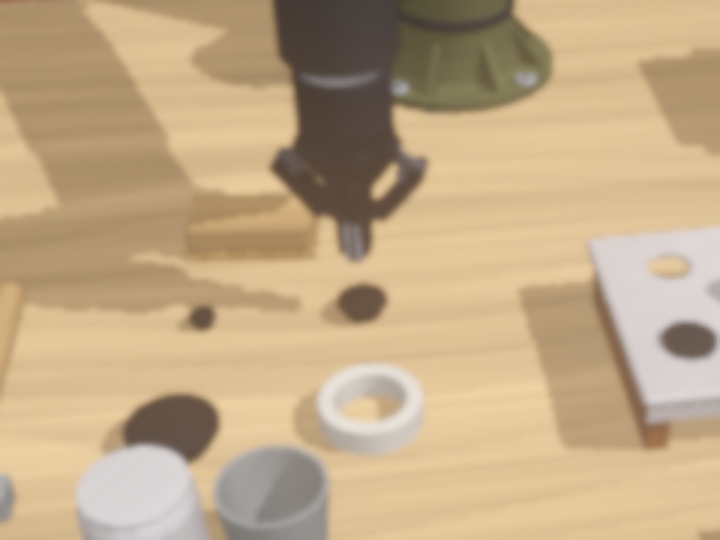

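The bung's centre is (443,-131) and the pad centre is (444,-132). The tips are at about z=64, so I'll lower about 10 mm more and hold.

Emit:
drive_tool --steps '[[[0,0.2,0],0,255],[[0,0.2,0],0,255],[[0,0.2,0],0,255],[[0,0.2,0],0,255],[[0,0.2,0],0,255],[[0,0.2,0],0,255],[[0,0.2,0],0,255],[[0,0.2,0],0,255]]'

```text
time: 9.95
tool_pos: [442.2, -131.6, 21.7]
eef_rot: [[-0.273, 0.0, 0.962], [-0.962, -0.0, -0.273], [0.0, -1.0, 0.0]]
wrist_force: [0.1, 0.3, -0.2]
finger_gap: -0.0
```

Emit:
drive_tool --steps '[[[0,0,0],0,255],[[0,0,0],0,255],[[0,0,0],0,255],[[0,0,0],0,255],[[0,0,0],0,255],[[0,0,0],0,255],[[0,0,0],0,255],[[0,0,0],0,255]]'

```text
time: 10.95
tool_pos: [442.2, -131.7, 21.8]
eef_rot: [[-0.273, 0.0, 0.962], [-0.962, -0.0, -0.273], [0.0, -1.0, 0.0]]
wrist_force: [-0.5, 0.5, 0.0]
finger_gap: -0.0
```

Emit:
drive_tool --steps '[[[0,0,0],0,255],[[0,0,0],0,255],[[0,0,0],0,255],[[0,0,0],0,255]]'

```text
time: 11.45
tool_pos: [442.2, -131.7, 21.7]
eef_rot: [[-0.273, 0.0, 0.962], [-0.962, -0.0, -0.273], [0.0, -1.0, 0.0]]
wrist_force: [0.3, -0.8, 0.8]
finger_gap: 0.1
```

Run:
```python
from h import *
o=get_obs();print(o['time'],o['tool_pos'],o['wrist_force'])
p,ds=grab_frame("wrist");c=camera_model("wrist");v,u=np.mgrid[:480,:640];W=(np.stack([u*ds,v*ds,ds],-1)@np.linalg.inv(c['intrinsics']).T-c['t'])@c['R']
print([W[298,c].round(0) for c in(314,327,341)])
bm=(W[...,2]>14)&(W[...,2]<24)&(p.max(2)<70)&(np.hypot(W[...,0]-442,W[...,1]+130)<35);print('bung top',W[bm].min(0).round(1),W[bm].max(0).round(1))
print(finish_job())
```

```text
11.45 [ 442.18187909 -131.66089025   21.74620948] [ 0.32711753 -0.7606622   0.75286883]
[array([ 455., -130.,   55.]), array([ 454., -135.,   55.]), array([ 452., -140.,   54.])]
bung top [ 425.  -151.9   14.3] [ 464.6 -109.2   21.9]
the job is handed in; nothing more can be done
None
```

I pointed with closed fingertips at the open hole, near (491, 120), for about 2 s at roughly 3–4 cm. I then crossed over high and pointed at the loose medium bung, near (443, -131). I held there about 2.5 s and handed the job in at about 11.5 s, still pointing at it.

**Last checks:** The fingertips were within about 2 mm of the bung's centre and about 33 mm above its top. The bung had not moved, and the wrist force stayed near zero throughout.

**One disagreement:** The reported TCP read about 32 mm lower than where both the wrist and scene cameras showed the fingertips. I set the pointing heights from the cameras, and kept them high enough that nothing would have been touched even if the reported TCP was right. If it was, I pointed from about 2 mm above the hole and the bung rather than from a few centimetres.

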